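# Clamp the microphone into its desk cradle

### The arm

A 6-joint arm with a two-finger parallel gripper is mounted at the origin on the work surface. World frame = base frame: x ahead of the robot, y to its left, z up, the work surface at z = 0. Lengths are in m, angles in rad, forces in N, time in s.
With the tool pointing down it reaches from about 0.25 to 0.725 m from the base axis. Payload 4 kg.
Tool frame: the origin (TCP) lies midway between the tips of the shut fingers; the grasp point (between the pads) lies 19 mm behind it (bot.grip_point_offset is the distance from the TCP to the grasp point, in m); z points along the fingers, y is the line along which they close (so a half turn about z gives the same grasp; the last joint's range is limited). The gripper opens to 85 mm and grips with 20 to 120 N. Pads are 22 mm wide; open, the fingers measure 114 mm over their backs; the gripper's body (76 mm by 85 mm) begins 54 mm behind the grasp point. The pads swing forward as they close: fully open they stand 13 mm farther back than shut.
Start: joints at [1.148, 0.241, 0.005, 1.335, 0, 1.571], TCP at [0.205, 0.456, 0.231] pointing down, gripper open.
Joint ranges: [-2.72, 2.72], [-1.05, 1.87], [-1.09, 1.28], [-1.99, 2.15], [-1.42, 1.44], [-3.14, 3.14]. Speed limits (rad/s): [2.79, 2.79, 3.14, 3.14, 3.14, 3.14].

### API

Orientations are given as a unit quaternion [x, y, z, w].
In Python, from workcell import bot gives the robot as it stands.
- The arm moves only by the tool step_arm, never from a script. Its argument "targets" is text: rows parted by semicolons, each of 7 numbers parted by spaces: the opening, from -1 (shut) to 1 (fully open), so that 0 is half open, then the shift along the world's x, y, z normalised to -1 to 1, where 1 is 0.5 m, then the turn, a rotation vector about the world's x, y, z normalised to -1 to 1, where 1 is pi/4 rad. In form: gripper x y z wx wy wz; .... A call has 1 to 10 rows; each row is the pose to reach, as a shift and turn from the pose commanded when the call began; what a row does not reach only later rows make up. A row lasts 1/12 s, in which the tool goes at most 41.7 mm and 7.16 degrees, less where a joint would pass 70% of its speed; a pose out of reach is approached as far as the arm can. A call with a number of a shift or a turn outside -1 to 1 is refused whole. A call with a gripper value outside its range is refused whole. The fingers move at their own pace and stop on an object; the grip force is fixed at half the most. Time passes only in rows, so rows that repeat a pose let the fingers close. It gives the time, the measured TCP pose, the force, the opening and the grip force at its end, in the units of the state.
- bot.get_obs(): the state, without advancing time (a new reading comes with each control period).
- bot.camera(name): name is "side" or "top"; returns the picture (480x640x3 uint8, red, green, blue); there is no depth.
- bot.camera_info(name): a dict with "vertical_fov" (degrees; the focal length in pixels is half the picture's height over the tangent of half this angle, whatever the lens; pixels are square), "cx", "cy" (the principal point, pixels), "pose" (4x4, takes a point from camera to world coordinates). Camera axes: x right, y up, looking along -z (the intrinsics and any distortion apply to the point x, -y, -z); pixel columns grow to the right and rows downward; lengths in m; the calibration is good to about 2 mm. A picture is of the moment at which its call begins. camera_info takes no time and is no camera call.
- bot.job_done(): hands the job in; it is judged then, once.
The state is a dict: "clock": time; "joint_pos": joint angles; "joint_vel": joint speeds; "tau": joint torques, N m; "eef_pos": TCP position; "tool_rot": TCP orientation; "ft_force": force on the tool from outside, world axes, zero at the start; "ft_torque": the same for the moment, N m; "grip_width": finger opening in m; "grasp_force": force on a finger pad.
Only numpy, scipy, OpenCV 4.12 (cv2) and the standard library are available. Lean on these libraries where they do the work, as an engineer would, in place of code of your own. Each camera call takes 0.05 s, during which the arm holds its last target. There are 200 camera calls.

### The job

Ready the microphone for the online lesson: lift the cradle's sprung clamp bar over its catch and turn it right aside, then lay the microphone level in the cradle, head at the slotted end, with its collar ring dropped fully into the yoke's slot. Then turn the bar back across the barrel and lower it gently to hold the microphone, down behind its catch; never force the microphone or let the bar snap down on it, and leave the other things on the desk alone.

Things in the scene. Friction and masses are not known exactly. Their poses are not given: they have to be found in the camera images.
- mic_center (a point): Hand microphone, 0.17 to 0.34 kg: dark round barrel 28 mm across, a collar ring 44 mm across and 6 mm thick, a steel ball head 50 mm across. This point: on the barrel's axis at its balance, to be gripped here. x runs along the barrel to the head: tail end at x = -95 mm, collar +55, ball's centre +117. Starts level on its rest, axis 47 mm above the desk; roll about x is of no account.
- mic_collar (a point): Centre of the microphone's collar ring, 55 mm from mic_center towards the head; axes as mic_center.
- rest: Low white plastic rest, fixed, on which the microphone starts: plate 120 x 76 x 8 mm, two V saddles (10 mm long, 44 mm wide, 46 mm high) at x = -55 and +30 mm, room for fingers between them. Origin: on the desk, below mic_center as it starts; x along the barrel to the head.
- cradle_seat (a point): Microphone cradle, fixed: black plate 200 x 150 x 10 mm with two aluminium 90-degree V saddles 52 mm wide, 63 mm high. This point, 60 mm above the desk: on the barrel's axis when the microphone lies home. x along the groove, to where the head goes; y across; z up. Tail saddle at x = -60 mm, 16 mm long. Room for fingers beside the barrel from x = -40 to +20 mm.
- yoke_mid (a point): Middle of the range in which the front saddle (yoke) can be set, 55 mm from cradle_seat along x, same axes. Yoke: two V cheeks 16 mm thick with a 9 mm wide slot between them for the collar. It is locked anywhere along x, slot middle within 10 mm of here, NOT reported: find it by feel or eye. Collar in the slot: barrel level, axis 60 mm up. Collar on a cheek: 11 mm too high there.
- clamp_knob (a point): Grip point of the clamp bar's knob, an upright black post 18 mm across, 44 mm tall (19 mm of it above this point). The bar: level steel strip 14 x 10 mm, 106 mm long, its top 25 mm below this point, its tip 41 mm beyond. Shut and down: this point is at x = -60, y = 0, z = +43 mm from cradle_seat (103 mm above the desk). Its y axis points to the rod.
- clamp_rod (a point): The upright rod on which the bar turns: point on its axis on the desk, x = -60, y = +55 mm from cradle_seat; the knob circles it at 55 mm. Axes as cradle_seat. Nothing of the rod stands higher than the bar's top.
- clamp_lift (a joint): Height the bar is lifted, m: 0 (down) to 0.028 (upper stop). A spring pulls it down with 7 N at 0 and 0.2 N more per mm, plus 2 N weight; let go, it snaps down (damped, 0.35 m/s). Resting on a seated microphone it reads 0.006, its flat underside on the barrel's top.
- clamp_turn (a joint): Turn of the bar, rad: 0 = shut across the groove, at its stop; grows clockwise seen from above, the knob going towards the tail end (-x of cradle_seat), to a stop at 1.6, bar alongside the groove. A fixed steel catch 5 mm beside the bar's tip keeps it shut: lift it 0.012 or more (0.018 is comfortable) to turn past it, either way. Slight friction: it stays where it is turned.
- clamp_bar: The clamp bar with its knob as one part; origin on the rod's axis, at desk height when the bar is down; -y points along the bar to its tip.
- mug: Bystander: white mug, 80 mm across, 95 mm high; origin in the middle of its underside. Leave alone.
- pudding: Bystander: closed white pudding cup with a lid, 72 mm across, 55 mm high; origin in the middle of its underside. Leave alone.
- tape: Bystander: flat-lying roll of clear tape, 72 mm across, 24 mm high; origin in the middle of its underside. Leave alone.
- gluestick: Bystander: upright glue stick, 30 mm across, 95 mm high; origin in the middle of its underside. Leave alone.
- stapler: Bystander: black stapler, 130 mm long, 47 mm high; origin in the middle of its underside. Leave alone.
Mind the look-alikes: they are no part of the job. Of the things shaped like the part that bears cradle_seat, the black one is meant.

How it is judged:
By the outcome, as a careful person would: the job done as asked, in the order asked, and still so for the second after the job is handed in, with the robot touching nothing.
It also fails if it takes over 72 s, if anything falls off the work surface, if the arm or the gripper's body presses on something with over 40 N, if the wrist force passes 120 N, or if a joint passes its speed limit or range.

## Working session

There is one attempt and no reset: what is moved stays moved. The work goes in short steps, Python scripts to look and compute and a tool call to move; the robot and the scene stay as the last step left them, time stands still between calls to the robot, and variables do not carry over. Pictures are saved under pics/ and viewed, at most 10 in all, crops included, and the job is handed in when it is done.

Besides the shell and the picture viewer there is one more tool, called as a command line: name --argument value ..., lists and objects as JSON in quotes. step_arm: Moves the arm, as the interface text tells. Scaled input: -1 to 1 covers 0.5 m each way for a shift and pi/4 rad each way for a turn. Its arguments: {"type":"object","properties":{"targets":{"type":"string"}},"required":["targets"]}

```bash
mkdir -p pics; ls; python3 - <<'E'
from workcell import bot
import cv2
for n in("top","side"):
    cv2.imwrite(f"pics/{n}0.png",bot.camera(n)[:,:,::-1]); i=bot.camera_info(n); print(n,i)
o=bot.get_obs(); print(o)
E
```

```text
pics
top {'vertical_fov': 52.921750637925584, 'cx': 313.5536172176099, 'cy': 231.24173615127427, 'pose': array([[-1.30218267e-02,  9.93273414e-01, -1.15058057e-01,
         3.30611770e-01],
       [-9.99914828e-01, -1.28343796e-02,  2.36984302e-03,
        -2.55990577e-02],
       [ 8.77203293e-04,  1.15079116e-01,  9.93355942e-01,
         1.30440875e+00],
       [ 0.00000000e+00,  0.00000000e+00,  0.00000000e+00,
         1.00000000e+00]])}
side {'vertical_fov': 51.59514946920233, 'cx': 320.3776700816275, 'cy': 244.14172239166973, 'pose': array([[ 0.99406763,  0.0764697 , -0.07734291,  0.3914053 ],
       [-0.10874114,  0.68428503, -0.72106127, -0.85111564],
       [-0.00221474,  0.72519403,  0.688541  ,  0.88229814],
       [ 0.        ,  0.        ,  0.        ,  1.        ]])}
{'clock': 0.1, 'joint_pos': array([1.14797197e+00, 2.41353839e-01, 3.84405812e-03, 1.33520600e+00,
       2.10009107e-06, 1.57079120e+00]), 'joint_vel': array([-1.73871306e-04, -3.37306095e-03,  4.59851641e-03,  7.74030878e-05,
        1.22833686e-03, -3.19597523e-04]), 'tau': array([ 1.58990447e-04, -3.73138797e+01,  2.53010058e+01,  1.08510547e-02,
       -4.28018086e-05,  5.07560287e-06]), 'eef_pos': array([0.20493207, 0.45544215, 0.23048821]), 'tool_rot': array([ 2.09838243e-01,  9.77735644e-01, -9.38138725e-04, -2.02419076e-04]), 'ft_force': array([-0.28977259,  0.90928293, -0.39673577]), 'ft_torque': array([0.0372912 , 0.03114604, 0.00254705]), 'grasp_force': 0.0, 'grip_width': 0.08531006138286204}
```

View pics/top0.png

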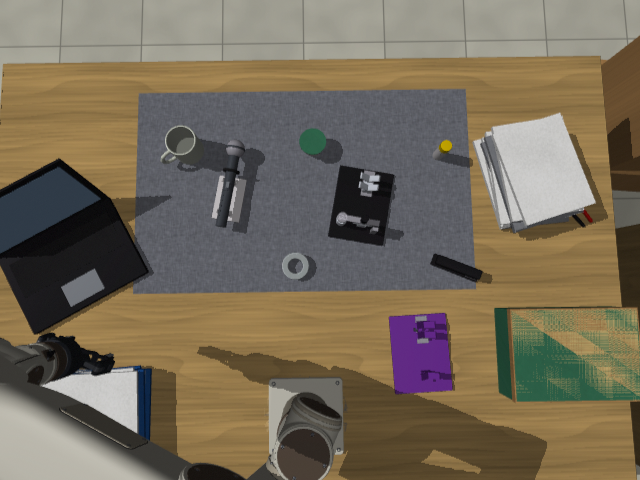

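View pics/side0.png

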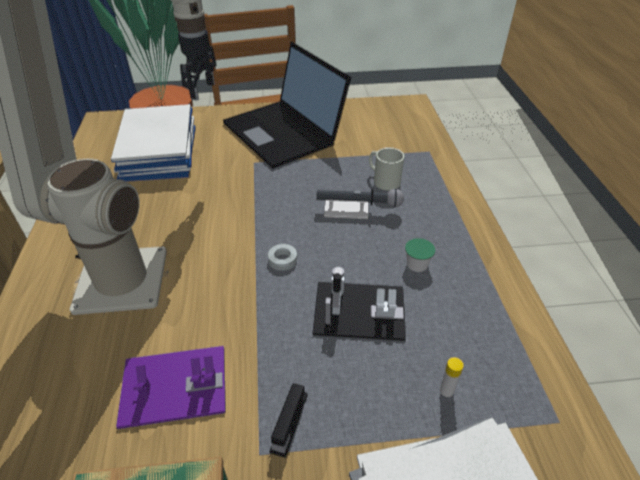

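The top view shows the black cradle with plate corners near (343,166), (394,174), (384,245) and (329,237), its yoke at (370,183) and the bar and knob near (345-378,220). The microphone lies from about (222,222) to the ball at (235,148). The side view agrees with this. I'll enlarge both.

```bash
cat > h.py <<'E'
import numpy as np, cv2
from workcell import bot
def cam(n):
    i=bot.camera_info(n); return i, 240/np.tan(np.radians(i["vertical_fov"]/2))
def ray(n,u,v):
    i,f=cam(n); P=i["pose"]; d=P[:3,:3]@np.array([(u-i["cx"])/f,-(v-i["cy"])/f,-1]); return P[:3,3],d
def atz(n,u,v,z):
    o,d=ray(n,u,v); return (o+d*(z-o[2])/d[2])
def proj(n,p):
    i,f=cam(n); P=i["pose"]; q=P[:3,:3].T@(np.asarray(p,float)-P[:3,3]); return np.array([i["cx"]+f*q[0]/-q[2], i["cy"]-f*q[1]/-q[2]])
def crop(img,x,y,w,h,s): return cv2.resize(img[y:y+h,x:x+w],None,fx=s,fy=s,interpolation=cv2.INTER_CUBIC)
E
python3 - <<'E'
from h import *
t=cv2.imread("pics/top0.png"); s=cv2.imread("pics/side0.png")
a=np.hstack([crop(t,200,130,65,100,6),crop(t,325,160,68,100,6)]); cv2.imwrite("pics/c1.png",a)
b=np.hstack([crop(s,310,170,100,75,4),crop(s,308,260,100,75,4)]);b=np.vstack([b]);cv2.imwrite("pics/c2.png",b)
E
```

```text
(no output)
```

View pics/c1.png

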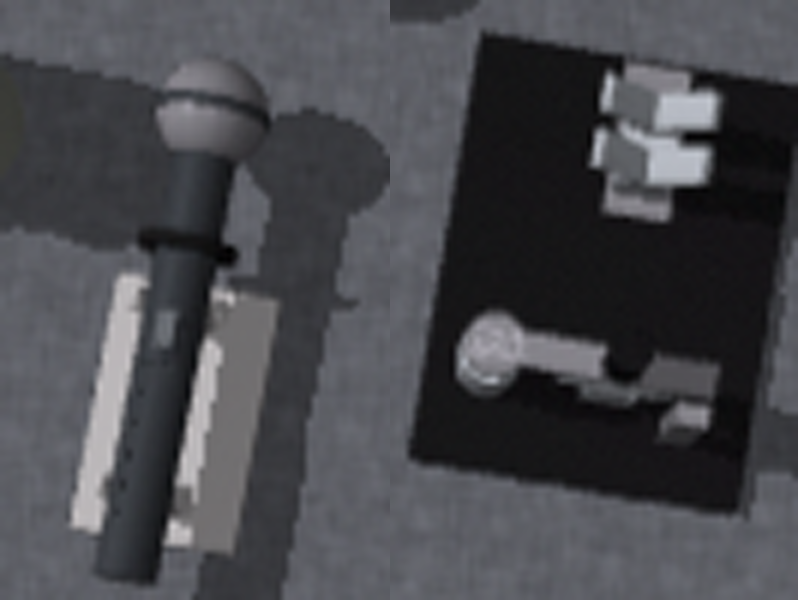

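View pics/c2.png

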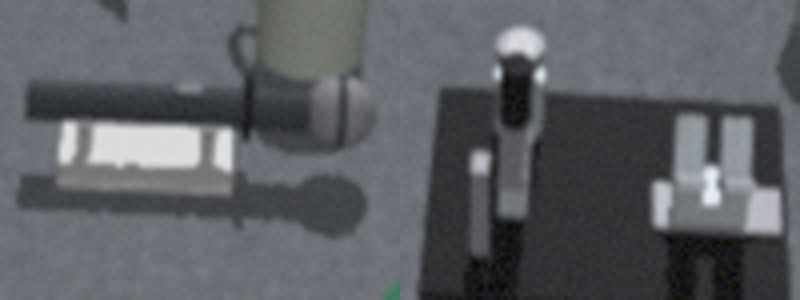

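The top crop shows the rod disc at (489,340), the knob at (625,360), the bar tip at (718,378), the catch at (690,415) and the yoke gap near (655,130). The side crop shows the yoke gap at x≈713. Next I'll fit the poses.

```bash
python3 - <<'E'
from h import *
np.set_printoptions(precision=4,suppress=True)
T=lambda x,y,z: atz("top",325+(x-390)/6,160+y/6,z)
S=lambda x,y,z: atz("side",308+(x-400)/4,260+y/4,z)
tl=T(482,35,.01);bl=T(410,460,.01);br=T(745,515,.01)
sc=[S(443,90,.01),S(778,106,.01)]
print("plate tl bl br",tl,bl,br,"len",np.linalg.norm(tl-bl),np.linalg.norm(br-bl), "ctr",(tl+br)/2)
print("side far corners",sc, np.linalg.norm(sc[0]-sc[1]))
d=(tl-bl);print("yaw",np.arctan2(d[1],d[0])); d=br-bl;print("yaw y",np.arctan2(d[1],d[0])+np.pi/2)
print("rod .078",T(490,343,.078),"rodside",S(520,42,.078))
print("knob top", T(625,353,.122))
print("bartip mid top",T(718,380,.078))
print("slot top",T(655,130,.063)); print("slot side far tip",S(713.5,117,.063))
M=lambda x,y,z: atz("top",200+x/6,130+y/6,z)
N=lambda x,y,z: atz("side",310+x/4,170+y/4,z)
tail=M(126,565,.047);col=M(188,245,.047);ball=M(212,110,.047)
print("mic tail,col,ball",tail,col,ball); 
d=ball-tail;print("micyaw",np.arctan2(d[1],d[0]),np.linalg.norm(d),np.linalg.norm(col-tail))
for n,f,q in (("tail",N,(32,100)),("col",N,(249,108)),("ball",N,(343,111))): print("side",n,f(*q,.047))
o=bot.get_obs();print(o["eef_pos"],o["tool_rot"])
E
```

```text
plate tl bl br [ 0.6604 -0.1046  0.01  ] [ 0.4653 -0.0684  0.01  ] [ 0.4385 -0.2183  0.01  ] len 0.19840672017011435 0.1523260840445927 ctr [ 0.5494 -0.1615  0.01  ]
side far corners [array([ 0.4713, -0.0679,  0.01  ]), array([ 0.6647, -0.1021,  0.01  ])] 0.19643782274267946
yaw -0.18338944332072243
yaw y -0.17660918672905845
rod .078 [ 0.5081 -0.1012  0.078 ] rodside [ 0.5115 -0.098   0.078 ]
knob top [ 0.4969 -0.1541  0.122 ]
bartip mid top [ 0.4909 -0.1984  0.078 ]
slot top [ 0.6034 -0.1761  0.063 ]
slot side far tip [ 0.6113 -0.1515  0.063 ]
mic tail,col,ball [0.4981 0.2145 0.047 ] [0.641  0.1883 0.047 ] [0.7025 0.178  0.047 ]
micyaw -0.17685659707289217 0.20757986990214095 0.14529983606659858
side tail [0.5    0.2179 0.047 ]
side col [0.6453 0.1927 0.047 ]
side ball [0.708  0.1824 0.047 ]
[0.2049 0.4554 0.2305] [ 0.2098  0.9777 -0.0009 -0.0002]
```

step_arm --targets "0 0.3 -0.62 0 0 0 -0.84;0 0.3 -0.62 0 0 0 -0.84;0 0.3 -0.62 0 0 0 -0.84;0 0.3 -0.62 0 0 0 -0.84;0 0.3 -0.62 0 0 0 -0.84;0 0.3 -0.62 0 0 0 -0.84;0 0.3 -0.62 0 0 0 -0.84;0 0.3 -0.62 0 0 0 -0.84;0 0.3 -0.62 0 0 0 -0.84"

```text
clock: 0.85
eef_pos: [0.3563, 0.1415, 0.2311]
tool_rot: [0.518, 0.855, -0.001, 0.001]
ft_force: [0.1, 0.5, 0.4]
grip_width: 0.0426
grasp_force: 0.0
```

step_arm --targets "0 0.29 -0.6 -0.08 0 0 -0.84;0 0.29 -0.6 -0.08 0 0 -0.84;0 0.29 -0.6 -0.08 0 0 -0.84;0 0.29 -0.6 -0.08 0 0 -0.84;0 0.29 -0.6 -0.08 0 0 -0.84;0 0.29 -0.6 -0.08 0 0 -0.84;0 0.29 -0.6 -0.08 0 0 -0.84;0 0.29 -0.6 -0.08 0 0 -0.84;0 0.29 -0.6 -0.08 0 0 -0.84;0 0.29 -0.6 -0.08 0 0 -0.84"

```text
clock: 1.68
eef_pos: [0.4999, -0.1559, 0.1897]
tool_rot: [0.766, 0.642, -0.001, -0.001]
ft_force: [0.6, 0.9, -0.1]
grip_width: 0.043
grasp_force: 0.0
```

```bash
python3 - <<'E'
from h import *
t=bot.camera("top")[:,:,::-1].copy(); s=bot.camera("side")[:,:,::-1].copy()
cv2.imwrite("pics/s1.png",s);cv2.imwrite("pics/t1.png",t)
p=bot.get_obs()["eef_pos"]; print(p,proj("side",p),proj("side",[p[0],p[1],.122]),proj("side",[.5,-.154,.122]))
cv2.imwrite("pics/c3.png",np.hstack([crop(s,290,200,80,110,5),crop(t,325,140,75,110,5)]))
E
```

```text
[ 0.4993243  -0.15351477  0.19068934] [336.94530234 252.15600727] [336.26111222 275.68974657] [336.61337065 275.83337718]
```

View pics/c3.png

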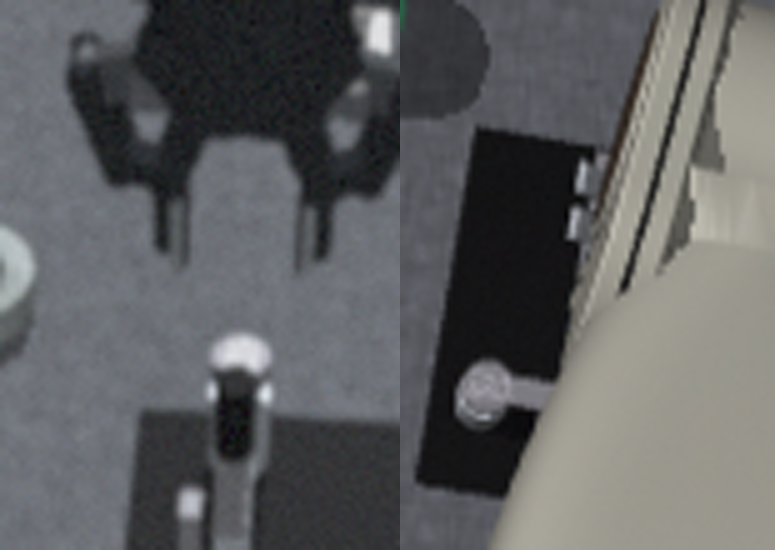

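The side view shows the open pads at x≈187 and 298 (middle 242), straddling the black knob at (237,378), so they are aligned to about 1 mm. I'll descend and grip.

step_arm --targets "0 0 0 -0.06 0 0 0;0 0 0 -0.12 0 0 0;0 0 0 -0.17 0 0 0;0 0 0 -0.21 0 0 0;0 0 0 -0.21 0 0 0;-1 0 0 -0.21 0 0 0;-1 0 0 -0.21 0 0 0;-1 0 0 -0.21 0 0 0;-1 0 0 -0.21 0 0 0;-1 0 0 -0.21 0 0 0"

```text
clock: 2.62
eef_pos: [0.4999, -0.1536, 0.0879]
tool_rot: [0.765, 0.644, 0.0, -0.0]
ft_force: [-5.2, 2.3, 6.7]
grip_width: 0.0163
grasp_force: 58.8
```

step_arm --targets "-1 0 0 0.01 0 0 0;-1 0 0 0.02 0 0 0;-1 0 0 0.03 0 0 0;-1 0 0 0.04 0 0 0;-1 0 0 0.042 0 0 0;-1 0 0 0.042 0 0 0"

```text
clock: 3.12
eef_pos: [0.4996, -0.153, 0.1068]
tool_rot: [0.765, 0.644, 0.0, -0.001]
ft_force: [0.8, 4.9, -12.7]
grip_width: 0.0166
grasp_force: 58.9
```

```bash
cat > arc.py <<'E'
import numpy as np,sys
yaw=-.178; a0,a1,n,dz,g=map(float,sys.argv[1:6]); 
f=lambda th: .055*np.array([np.cos(-np.pi/2+yaw-th),np.sin(-np.pi/2+yaw-th)])
print(";".join("%g %.4f %.4f %.4f 0 0 %.3f"%(g,*((f(t)-f(a0))/.5),dz/.5,-(t-a0)/(np.pi/4)) for t in np.linspace(a0,a1,int(n)+1)[1:]))
E
python3 arc.py 0 .78 9 0 -1; python3 arc.py .78 1.56 9 0 -1
```

```text
-1 -0.0093 0.0021 0.0000 0 0 -0.110;-1 -0.0184 0.0050 0.0000 0 0 -0.221;-1 -0.0272 0.0086 0.0000 0 0 -0.331;-1 -0.0356 0.0131 0.0000 0 0 -0.441;-1 -0.0437 0.0182 0.0000 0 0 -0.552;-1 -0.0512 0.0240 0.0000 0 0 -0.662;-1 -0.0582 0.0304 0.0000 0 0 -0.772;-1 -0.0647 0.0374 0.0000 0 0 -0.883;-1 -0.0705 0.0450 0.0000 0 0 -0.993
-1 -0.0051 0.0080 0.0000 0 0 -0.110;-1 -0.0096 0.0165 0.0000 0 0 -0.221;-1 -0.0132 0.0253 0.0000 0 0 -0.331;-1 -0.0161 0.0343 0.0000 0 0 -0.441;-1 -0.0182 0.0436 0.0000 0 0 -0.552;-1 -0.0195 0.0531 0.0000 0 0 -0.662;-1 -0.0200 0.0626 0.0000 0 0 -0.772;-1 -0.0197 0.0721 0.0000 0 0 -0.883;-1 -0.0185 0.0816 0.0000 0 0 -0.993
```

step_arm --targets "-1 -0.009 0.002 0 0 0 -0.11;-1 -0.018 0.005 0 0 0 -0.22;-1 -0.027 0.009 0 0 0 -0.33;-1 -0.036 0.013 0 0 0 -0.44;-1 -0.044 0.018 0 0 0 -0.55;-1 -0.051 0.024 0 0 0 -0.66;-1 -0.058 0.030 0 0 0 -0.77;-1 -0.065 0.037 0 0 0 -0.88;-1 -0.0705 0.045 0 0 0 -0.99"

```text
clock: 3.87
eef_pos: [0.466, -0.1315, 0.1074]
tool_rot: [0.953, 0.304, 0.001, 0.0]
ft_force: [3.6, 2.7, -13.0]
grip_width: 0.0164
grasp_force: 58.9
```

step_arm --targets "-1 -0.005 0.008 0 0 0 -0.11;-1 -0.010 0.0165 0 0 0 -0.22;-1 -0.013 0.025 0 0 0 -0.33;-1 -0.016 0.034 0 0 0 -0.44;-1 -0.018 0.044 0 0 0 -0.55;-1 -0.0195 0.053 0 0 0 -0.66;-1 -0.020 0.0625 0 0 0 -0.77;-1 -0.020 0.072 0 0 0 -0.88;-1 -0.0185 0.0816 0 0 0 -0.99;-1 -0.0185 0.0816 0 0 0 -0.99"

```text
clock: 4.7
eef_pos: [0.4572, -0.0919, 0.1077]
tool_rot: [0.997, -0.079, 0.001, 0.002]
ft_force: [2.9, -2.9, -13.2]
grip_width: 0.0164
grasp_force: 58.9
```

step_arm --targets "-1 0 0 -0.01 0 0 0;-1 0 0 -0.02 0 0 0;-1 0 0 -0.03 0 0 0;-1 0 0 -0.038 0 0 0;-1 0 0 -0.042 0 0 0;-1 0 0 -0.042 0 0 0;0 0 0 -0.042 0 0 0;0 0 0 -0.042 0 0 0;0 0 0 -0.042 0 0 0;0 0 0 0 0 0 0"

```text
clock: 5.53
eef_pos: [0.4526, -0.0898, 0.1045]
tool_rot: [0.997, -0.078, -0.004, -0.001]
ft_force: [0.5, 0.5, -1.2]
grip_width: 0.0425
grasp_force: 0.0
```

step_arm --targets "0 0 0 0.08 0 0 0;0.5 0.05 0.1 0.16 0 0 -0.025;0.5 0.267 0.584 0.16 0 0 -0.025;0.5 0.267 0.584 0.16 0 0 -0.025;0.5 0.267 0.584 0.16 0 0 -0.025;0.5 0.267 0.584 0.16 0 0 -0.025;0.5 0.267 0.584 0.16 0 0 -0.025;0.5 0.267 0.584 0.16 0 0 -0.025;0.5 0.267 0.584 0.16 0 0 -0.025;0.5 0.267 0.584 0.16 0 0 -0.025"

```text
clock: 6.37
eef_pos: [0.5361, -0.0515, 0.1831]
tool_rot: [0.998, -0.057, 0.0, -0.017]
ft_force: [-0.4, 0.0, -0.5]
grip_width: 0.064
grasp_force: 0.0
```

```bash
python3 - <<'E'
from h import *
s=bot.camera("side")[:,:,::-1].copy(); t=bot.camera("top")[:,:,::-1].copy()
p=bot.get_obs(); print(p["eef_pos"],p["tool_rot"],p["clock"])
cv2.imwrite("pics/s2.png",s);cv2.imwrite("pics/t2.png",t)
cv2.imwrite("pics/c4.png",np.hstack([crop(s,300,110,110,120,4),crop(t,320,160,80,120,4)]))
E
```

```text
[ 0.53636093 -0.05160179  0.18312272] [ 9.98256664e-01 -5.66771957e-02  5.22721302e-04 -1.64637771e-02] 6.4667
```

View pics/c4.png

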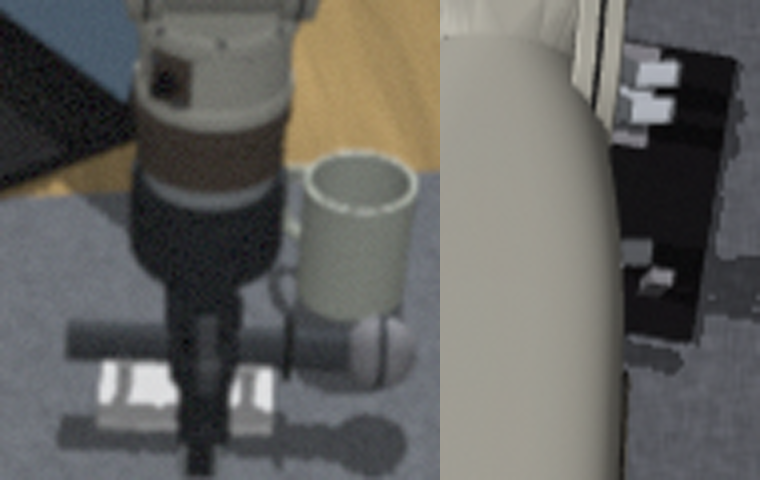

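The arm stopped short, at y=-0.05, so I'll check the joints.

```bash
python3 - <<'E'
from h import *
p=bot.get_obs(); print(p["joint_pos"],p["joint_vel"],p["eef_pos"])
E
```

```text
[-0.11446007  0.34247086  0.01720648  1.24638892  0.03293449  3.14054904] [-0.00121446 -0.01115004 -0.02487536  0.00285187 -0.00072682  0.0006628 ] [ 0.53636093 -0.05160179  0.18312272]
```

Joint 6 is at its limit, so I'll rotate by +pi to the equivalent grasp.

step_arm --targets "0.5 0 0 0 0 0 1;0.5 0 0 0 0 0 1;0.5 0 0 0 0 0 1;0.5 0 0 0 0 0 1;0.5 0 0 0 0 0 1;0.5 0 0 0 0 0 1;0.5 0 0 0 0 0 1"

```text
clock: 7.05
eef_pos: [0.5353, -0.0516, 0.1831]
tool_rot: [0.943, 0.332, -0.006, -0.016]
ft_force: [1.2, -0.9, -0.4]
grip_width: 0.0638
grasp_force: 0.0
```

step_arm --targets "0.5 0 0 0 0 0 1;0.5 0 0 0 0 0 1;0.5 0 0 0 0 0 1;0.5 0 0 0 0 0 1;0.5 0 0 0 0 0 1;0.5 0 0 0 0 0 1;0.5 0 0 0 0 0 1"

```text
clock: 7.63
eef_pos: [0.5353, -0.0516, 0.1831]
tool_rot: [0.744, 0.668, -0.012, -0.012]
ft_force: [-0.0, 0.0, 0.1]
grip_width: 0.064
grasp_force: 0.0
```

step_arm --targets "0.5 0 0 0 0 0 1;0.5 0 0 0 0 0 1;0.5 0 0 0 0 0 1;0.5 0 0 0 0 0 1;0.5 0 0 0 0 0 1;0.5 0 0 0 0 0 1;0.5 0 0 0 0 0 1"

```text
clock: 8.22
eef_pos: [0.5352, -0.0516, 0.1831]
tool_rot: [0.432, 0.902, -0.015, -0.007]
ft_force: [-0.7, 0.9, 0.6]
grip_width: 0.0641
grasp_force: 0.0
```

step_arm --targets "0.5 0 0 0 0 0 1;0.5 0 0 0 0 0 1;0.5 0 0 0 0 0 1;0.5 0 0 0 0 0 1;0.5 0 0 0 0 0 1;0.5 0 0 0 0 0 1;0.5 0 0 0 0 0 1"

```text
clock: 8.8
eef_pos: [0.5352, -0.0516, 0.1831]
tool_rot: [0.054, 0.998, -0.016, -0.001]
ft_force: [0.1, 0.2, -0.1]
grip_width: 0.0643
grasp_force: 0.0
```

```bash
cat >> h.py <<'E'
from scipy.spatial.transform import Rotation as R
def turn(yaw):
    a=(yaw+np.pi/2)/2; return (R.from_quat([np.cos(a),np.sin(a),0,0])*R.from_quat(bot.get_obs()["tool_rot"]).inv()).as_rotvec()/(np.pi/4)
E
python3 - <<'E'
from h import *
print(turn(-.178+np.pi/2), bot.get_obs()["joint_pos"])
E
```

```text
[ 0.04139527 -0.00558221 -0.08799881] [-0.07762885  0.34008383  0.01380217  1.24523166 -0.03279169  0.03126261]
```

step_arm --targets "0.5 0.111 0.503 0 0.041 -0.006 -0.088;0.5 0.111 0.503 0 0.041 -0.006 -0.088;0.5 0.111 0.503 0 0.041 -0.006 -0.088;0.5 0.111 0.503 0 0.041 -0.006 -0.088;0.5 0.111 0.503 0 0.041 -0.006 -0.088;0.5 0.111 0.503 0 0.041 -0.006 -0.088;0.5 0.111 0.503 0 0.041 -0.006 -0.088;0.5 0.111 0.503 -0.05 0.041 -0.006 -0.088;0.5 0.111 0.503 -0.10 0.041 -0.006 -0.088;0.5 0.111 0.503 -0.10 0.041 -0.006 -0.088"

```text
clock: 9.63
eef_pos: [0.5875, 0.1989, 0.1276]
tool_rot: [0.091, 0.996, -0.002, -0.004]
ft_force: [-1.1, -0.4, -0.7]
grip_width: 0.0637
grasp_force: 0.0
```

```bash
python3 - <<'E'
from h import *
s=bot.camera("side")[:,:,::-1].copy(); t=bot.camera("top")[:,:,::-1].copy()
p=bot.get_obs(); print(p["eef_pos"],turn(-.178+np.pi/2),proj("side",p["eef_pos"]))
cv2.imwrite("pics/s3.png",s);cv2.imwrite("pics/t3.png",t)
cv2.imwrite("pics/c5.png",np.hstack([crop(s,300,130,110,110,4),crop(t,320,160,80,110,4)]))
E
```

```text
[0.59008442 0.19921082 0.1323258 ] [ 0.00206843 -0.00323051  0.00620007] [353.09659352 170.94488512]
```

View pics/c5.png

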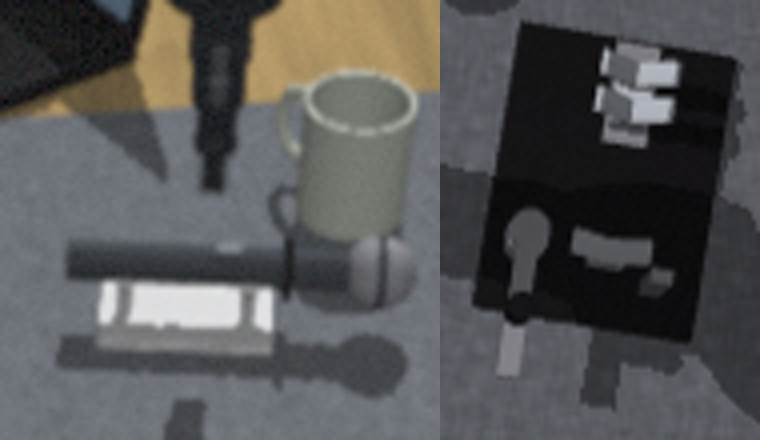

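The top view shows the bar turned aside along the plate's left edge, with knob (518,305) clear of the groove. The side view shows the fingertips (213,188) above the barrel's balance (≈208). I'll descend and grip.

step_arm --targets "0.5 0 0 -0.06 0 0 0;0.5 0 0 -0.12 0 0 0;0.5 0 0 -0.17 0 0 0;0.5 0 0 -0.208 0 0 0;0.5 0 0 -0.208 0 0 0;0.5 0 0 -0.208 0 0 0"

```text
clock: 10.23
eef_pos: [0.5917, 0.1995, 0.0301]
tool_rot: [0.092, 0.996, -0.0, 0.0]
ft_force: [0.2, -0.6, 0.2]
grip_width: 0.064
grasp_force: 0.0
```

step_arm --targets "-0.2 0 0 0 0 0 0;-1 0 0 0 0 0 0;-1 0 0 0 0 0 0;-1 0 0 0 0 0 0;-1 0 0 0 0 0 0;-1 0 0 0 0 0 0"

```text
clock: 10.73
eef_pos: [0.5929, 0.1993, 0.032]
tool_rot: [0.091, 0.996, -0.0, 0.003]
ft_force: [-0.4, -3.7, 6.7]
grip_width: 0.0263
grasp_force: 58.6
```

step_arm --targets "-1 0 0 0.02 0 0 0;-1 0 0 0.05 0 0 0;-1 0 0 0.1 0 0 0;-1 0 0 0.15 0 0 0;-1 0 0 0.2 0 0 0;-1 0 0 0.22 0 0 0;-1 0 0 0.22 0 0 0"

```text
clock: 11.32
eef_pos: [0.5934, 0.2009, 0.1433]
tool_rot: [0.091, 0.996, 0.001, 0.004]
ft_force: [1.2, 0.1, -2.7]
grip_width: 0.0257
grasp_force: 59.2
```

step_arm --targets "-1 -0.004 -0.03 0 0 0 0;-1 -0.01 -0.09 0 0 0 0;-1 -0.018 -0.16 0 0 0 0;-1 -0.026 -0.24 0 0 0 0;-1 -0.035 -0.32 0 0 0 0;-1 -0.043 -0.4 0 0 0 0;-1 -0.052 -0.48 0 0 0 0;-1 -0.061 -0.56 0 0 0 0;-1 -0.069 -0.63 0 0 0 0;-1 -0.074 -0.68 0 0 0 0"

```text
clock: 12.15
eef_pos: [0.5515, -0.1434, 0.1369]
tool_rot: [0.093, 0.996, -0.0, -0.002]
ft_force: [0.5, 0.7, -2.7]
grip_width: 0.0262
grasp_force: 59.5
```

step_arm --targets "-1 -0.003 -0.03 0 0 0 0;-1 -0.005 -0.046 0 0 0 0;-1 -0.005 -0.046 -0.03 0 0 0;-1 -0.005 -0.046 -0.06 0 0 0;-1 -0.005 -0.046 -0.08 0 0 0;-1 -0.005 -0.046 -0.08 0 0 0;-1 -0.005 -0.046 -0.08 0 0 0"

```text
clock: 12.73
eef_pos: [0.5506, -0.1622, 0.0978]
tool_rot: [0.091, 0.996, 0.0, -0.001]
ft_force: [0.4, 1.2, -2.2]
grip_width: 0.026
grasp_force: 59.5
```

```bash
python3 - <<'E'
from h import *
s=bot.camera("side")[:,:,::-1].copy()
p=bot.get_obs(); print(p["eef_pos"],turn(-.178+np.pi/2),p["clock"])
cv2.imwrite("pics/s4.png",s)
cv2.imwrite("pics/c6.png",crop(s,295,225,130,98,6))
E
```

```text
[ 0.55160165 -0.16247091  0.09888187] [ 0.00010864 -0.00019663  0.00470095] 12.7833
```

View pics/c6.png

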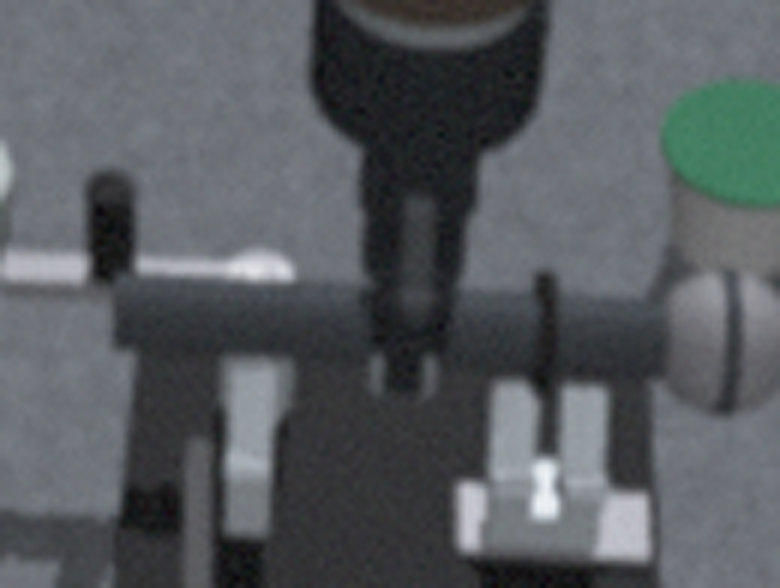

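The collar is at crop x≈546 over the yoke gap (537-562 at the top, slot floor 544), so it is nearly aligned. The bar and knob at left are clear. I'll turn this into metric values.

```bash
python3 - <<'E'
from h import *
from scipy.optimize import brentq
c=np.array([.9842,-.1771]);y=np.array([.1771,.9842]);seat=np.array([.5591,-.1644])
P=lambda x,yy,z: proj("side",[*(seat+x*c+yy*y),z])
def X(u,yy,z): return brentq(lambda x:P(x,yy,z)[0]-(295+u/6),-.2,.2)
for nm,u,yy,z in (("collar",546,0,.114),("collar bottom",546.5,0,.092),("gap far tip",549.5,.026,.063),("gap floor",544,0,.03),("tail saddle far tip",258,.026,.063),("tail saddle near",247,-.026,.063)):
    x=X(u,yy,z); print(nm,round(x*1e3,1),(P(x,yy,z)-[295,225])*6)
im=cv2.imread("pics/s4.png").astype(int).sum(2)
for r in (289,290,291,292,294,296): print(r,im[r,372:402])
for r in (272,273,276,280,284): print(r,im[r,380:394])
E
```

```text
collar 43.2 [546.         334.81698895]
collar bottom 45.3 [546.5        377.21087866]
gap far tip 49.6 [549.5        377.13667371]
gap floor 49.8 [544.         490.20410972]
tail saddle far tip -56.9 [258.         362.49154121]
tail saddle near -58.6 [247.         471.81480339]
289 [159 165 156 164 212 304 394 403 411 417 371 264 146  88 108 165 242 338
 356 350 333 351 337 289 214 167 163 162 159 159]
290 [172 172 163 163 230 352 438 455 447 469 443 354 207 132 117 173 297 434
 454 443 436 455 449 391 271 186 172 164 171 174]
291 [169 167 140 168 249 373 443 457 457 463 469 425 300 185 137 182 306 441
 467 470 460 464 472 431 294 174 164 170 171 173]
292 [171 155 151 175 254 384 442 455 459 472 484 448 370 224 157 192 312 454
 459 458 464 464 477 428 291 177 147 170 158 166]
294 [169 163 157 157 262 403 453 460 462 467 471 456 356 218 157 208 328 449
 473 452 465 469 467 432 275 160 149 169 164 178]
296 [165 182 154 178 276 413 454 473 465 470 475 436 318 192 152 195 323 449
 473 466 468 482 463 420 254 164 163 151 165 164]
272 [336 334 320 288 178 121 133 195 297 337 335 338 346 347]
273 [297 302 285 250 150  92 130 174 260 311 315 308 328 338]
276 [238 231 234 225 209 144 100 155 216 238 243 244 243 256]
280 [169 179 178 179 150 116 107 117 167 173 182 179 186 192]
284 [154 146 156 139 114 100  79 113 141 150 154 154 157 147]
```

```bash
python3 - <<'E'
from h import *
from scipy.optimize import least_squares
c=np.array([.9842,-.1771]);y=np.array([.1771,.9842]);seat=np.array([.5591,-.1644])
P=lambda x,yy,z: (proj("side",[*(seat+x*c+yy*y),z])+.5-[295,225])*6-.5
obs=[(-.095,118,313),(.055,546,325),(.117,725,342)]
def res(q):
    x,yy,z,p=q
    return np.concatenate([P(x+s*np.cos(p),yy,z+s*np.sin(p))-[u,v] for s,u,v in obs]+[[(yy)*1e3]])
r=least_squares(res,[-.01,0,.114,0]);print(r.x,r.fun.round(1))
# static cradle refs: z posts lean
for x,yy,z in ((-.06,.055,.078),(-.115,.055,.122),(-.115,.055,.085)): print(P(x,yy,z))
E
```

```text
[-0.01266151  0.00156391  0.11532056  0.00772321] [-2.  -1.5  0.5  5.5  1.5 -3.6  1.6]
[256.54854798 279.13468682]
[107.14808158 188.03929965]
[108.46945362 258.88927821]
```

step_arm --targets "-1 0.004 0 -0.02 0 0 0;-1 0.008 -0.001 -0.045 0 0 0;-1 0.012 -0.002 -0.06 0 0 0;-1 0.012 -0.002 -0.066 0 0 0;-1 0.012 -0.002 -0.066 0 0 0;-1 0.012 -0.002 -0.066 0 0 0"

```text
clock: 13.28
eef_pos: [0.5579, -0.164, 0.0663]
tool_rot: [0.091, 0.996, -0.0, 0.0]
ft_force: [-0.3, 0.7, -2.4]
grip_width: 0.0267
grasp_force: 59.5
```

```bash
python3 - <<'E'
from h import *
s=bot.camera("side")[:,:,::-1].copy(); cv2.imwrite("pics/s5.png",s)
p=bot.get_obs(); print(p["eef_pos"],p["ft_force"],p["ft_torque"])
im=s.astype(int).sum(2)
for r in range(278,312,2): print(r,im[r,372:402])
E
```

```text
[ 0.55814102 -0.16409486  0.06663913] [ 1.52140788  0.32072574 -1.87660371] [-0.01574575 -0.01740989  0.04889362]
278 [ 73  91 191 306 353 349 338 356 344 344 352 338 335 345 338 341 334 337
 346 346 349 344 343 348 345 337 337 340 341 340]
280 [ 93 112 205 328 350 339 345 352 354 348 349 334 347 333 303 281 275 303
 336 349 342 344 341 339 342 347 345 354 362 360]
282 [130 180 255 333 326 344 348 354 361 345 350 330 343 321 217 129 108 192
 286 333 335 329 340 344 348 341 347 355 351 364]
284 [102 156 228 233 246 241 247 256 262 265 252 262 267 267 192 116 107 153
 226 283 285 303 293 299 310 317 313 306 314 314]
286 [129 157 206 242 231 232 238 238 226 229 245 232 241 247 217 143  99 148
 195 220 240 247 240 239 239 240 250 241 248 241]
288 [117 169 192 192 201 191 185 196 195 206 211 198 197 202 180 139 105 126
 151 203 207 208 213 216 202 211 213 226 215 214]
290 [125 157 179 174 182 183 159 171 182 156 186 171 174 183 162  95  92 110
 162 181 189 177 187 181 183 185 183 190 189 190]
292 [132 158 155 160 149 162 165 158 168 156 160 154 157 161 145 121  86  87
 149 145 164 166 166
[... 472 characters left out ...]
214 181 250 374
 450 478 468 464 460 363 225 141 149 170 169 153]
302 [157 152 159 204 314 427 458 462 464 472 464 515 592 657 632 530 426 441
 456 457 465 464 448 359 226 154 161 163 164 161]
304 [233 232 219 226 249 316 383 458 463 469 465 471 563 691 689 540 368 353
 370 373 366 375 381 332 241 166 167 154 161 149]
306 [549 560 526 478 366 370 416 420 416 431 435 434 537 681 673 471 315 350
 412 426 425 420 412 409 372 322 302 270 270 250]
308 [566 588 588 530 369 346 366 374 371 369 383 490 666 704 703 657 444 359
 388 392 398 392 401 452 531 556 550 564 558 555]
310 [567 593 589 520 370 343 360 370 356 359 378 455 602 649 664 617 426 349
 361 361 363 358 404 497 563 581 578 574 572 560]
```

```bash
python3 - <<'E'
from h import *
from scipy.optimize import brentq
c=np.array([.9842,-.1771]);y=np.array([.1771,.9842]);seat=np.array([.5591,-.1644])
P=lambda x,yy,z: proj("side",[*(seat+x*c+yy*y),z])+0
X=lambda u,yy,z: round(1e3*brentq(lambda x:P(x,yy,z)[0]-u,-.2,.2),1)
print("collar1",X(385.65,0,.1153),"collar2",X(387.9,0,.083), "actual move",np.dot([.0065,-.0016],c))
for r,u in((292,386.15),(296,385.95),(300,385.72)):
    yy=brentq(lambda q:P(.05,q,.037+q)[1]-r,-.05,.06); print("slot",r,yy,X(u,yy,.037+yy))
print("floor",X(385.6,0,.035),X(385.6,0,.02), P(.05,0,.035),P(.05,0,.02))
E
```

```text
collar1 42.3 collar2 49.9 actual move 0.00668066
slot 292 0.01959591367715919 49.1
slot 296 0.013403761061043561 49.0
slot 300 0.007214061938312366 48.9
floor 49.3 50.6 [385.93673454 305.24876001] [385.33579117 309.58790958]
```

step_arm --targets "-1 -0.0016 0 -0.005 0 0 0;-1 -0.0016 0 -0.012 0 0 0;-1 -0.0016 0 -0.018 0 0 0;-1 -0.0016 0 -0.024 0 0 0;-1 -0.0016 0 -0.028 0 0 0;-1 -0.0016 0 -0.028 0 0 0"

```text
clock: 13.83
eef_pos: [0.5564, -0.1639, 0.0515]
tool_rot: [0.091, 0.996, -0.0, -0.0]
ft_force: [-0.2, -0.7, -2.7]
grip_width: 0.0262
grasp_force: 59.5
```

step_arm --targets "-1 0 0 -0.003 0 0 0;-1 0 0 -0.006 0 0 0;-1 0 0 -0.009 0 0 0;-1 0 0 -0.010 0 0 0;-1 0 0 -0.010 0 0 0"

```text
clock: 14.25
eef_pos: [0.5571, -0.1641, 0.0473]
tool_rot: [0.091, 0.996, -0.0, 0.001]
ft_force: [-0.1, -0.1, -2.3]
grip_width: 0.0263
grasp_force: 59.5
```

step_arm --targets "-1 0 0 -0.002 0 0 0;-1 0 0 -0.004 0 0 0;-1 0 0 -0.005 0 0 0;-1 0 0 -0.005 0 0 0"

```text
clock: 14.58
eef_pos: [0.5575, -0.165, 0.0462]
tool_rot: [0.091, 0.996, -0.001, 0.001]
ft_force: [-3.3, -1.8, 5.2]
grip_width: 0.0261
grasp_force: 60.4
```

Contact came at about home height with small forces. I'll let go gently and check.

step_arm --targets "-0.3 0 0 0 0 0 0;-0.2 0 0 0 0 0 0;-0.1 0 0 0 0 0 0;0.1 0 0 0 0 0 0;0.1 0 0 0 0 0 0;0.1 0 0 0.06 0 0 0;0.1 0 0 0.12 0 0 0;0.1 0 0 0.2 0 0 0;0.1 0 0 0.28 0 0 0;0.1 0 0 0.28 0 0 0"

```text
clock: 15.42
eef_pos: [0.5617, -0.1652, 0.1939]
tool_rot: [0.091, 0.996, -0.002, 0.008]
ft_force: [1.7, -0.5, 1.0]
grip_width: 0.0469
grasp_force: 0.0
```

```bash
python3 - <<'E'
from h import *
s=bot.camera("side")[:,:,::-1].copy(); cv2.imwrite("pics/s6.png",s)
p=bot.get_obs(); print(p["eef_pos"],p["ft_force"],p["joint_pos"])
cv2.imwrite("pics/c7.png",crop(s,295,225,130,98,6))
c=np.array([.9842,-.1771]);seat=np.array([.5591,-.1644])
for x in (-.103,.047,.109): print((proj("side",[*(seat+x*c),.06])+.5-[295,225])*6)
E
```

```text
[ 0.56042873 -0.16485607  0.19029279] [ 0.38278028  0.2054139  -0.26889412] [-2.86077829e-01  4.17097846e-01  1.47473487e-01  1.28896778e+00
 -2.53467329e-05 -1.03710325e-01]
[130.68558087 418.24238813]
[546.40858925 439.55656577]
[719.99892771 448.45656706]
```

View pics/c7.png

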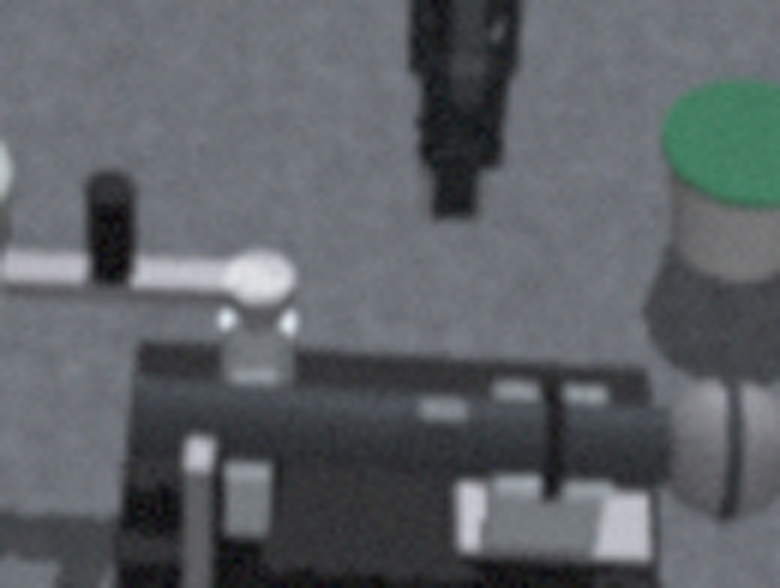

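The microphone lies in the V's: the collar (552) sits between the cheeks (535|568) and the barrel is level. The knob stands clear at (110,190). Next I'll go back to the knob.

step_arm --targets "0 -0.05 0.036 0 0 0 0;0 -0.12 0.08 0 0 0 0;0 -0.18 0.126 0 0 0 0;0 -0.207 0.146 0 0 0 0;0 -0.207 0.146 0 0 0 0;0 -0.207 0.146 0 0 0 0;0 -0.207 0.146 0 0 0 0"

```text
clock: 16.05
eef_pos: [0.4543, -0.0913, 0.1844]
tool_rot: [0.091, 0.996, -0.0, 0.001]
ft_force: [-0.6, 0.4, 0.7]
grip_width: 0.0426
grasp_force: 0.0
```

```bash
python3 - <<'E'
from h import *
p=bot.get_obs(); print(p["eef_pos"],turn(-.178+np.pi/2),p["clock"])
E
```

```text
[ 0.45426263 -0.09130593  0.18442604] [0.00091854 0.00187794 0.00569702] 16.05
```

step_arm --targets "0 0.005 -0.001 -0.05 0 0 0;0 0.005 -0.001 -0.11 0 0 0;0 0.005 -0.001 -0.16 0 0 0;0 0.005 -0.001 -0.192 0 0 0;0 0.005 -0.001 -0.192 0 0 0;0 0.005 -0.001 -0.192 0 0 0"

```text
clock: 16.55
eef_pos: [0.4561, -0.092, 0.0877]
tool_rot: [0.092, 0.996, -0.0, -0.001]
ft_force: [0.1, 0.0, 0.3]
grip_width: 0.0427
grasp_force: 0.0
```

step_arm --targets "-0.4 0 0 0 0 0 0;-1 0 0 0 0 0 0;-1 0 0 0 0 0 0;-1 0 0 0 0 0 0;-1 0 0 0 0 0 0"

```text
clock: 16.97
eef_pos: [0.4573, -0.092, 0.09]
tool_rot: [0.091, 0.996, -0.001, 0.002]
ft_force: [0.1, -0.1, 3.0]
grip_width: 0.0167
grasp_force: 58.5
```

step_arm --targets "-1 0 0 0.01 0 0 0;-1 0 0 0.02 0 0 0;-1 0 0 0.03 0 0 0;-1 0 0 0.04 0 0 0;-1 0 0 0.044 0 0 0;-1 0 0 0.044 0 0 0"

```text
clock: 17.47
eef_pos: [0.4575, -0.092, 0.1102]
tool_rot: [0.091, 0.996, -0.001, 0.002]
ft_force: [6.8, -2.8, -12.5]
grip_width: 0.0162
grasp_force: 58.7
```

```bash
python3 arc.py 1.56 .78 9 0 -1; python3 arc.py .78 0 9 0 -1
```

```text
-1 -0.0012 -0.0095 0.0000 0 0 0.110;-1 -0.0015 -0.0190 0.0000 0 0 0.221;-1 -0.0011 -0.0285 0.0000 0 0 0.331;-1 0.0002 -0.0379 0.0000 0 0 0.441;-1 0.0023 -0.0472 0.0000 0 0 0.552;-1 0.0052 -0.0563 0.0000 0 0 0.662;-1 0.0089 -0.0651 0.0000 0 0 0.772;-1 0.0133 -0.0735 0.0000 0 0 0.883;-1 0.0185 -0.0816 0.0000 0 0 0.993
-1 0.0058 -0.0076 0.0000 0 0 0.110;-1 0.0123 -0.0146 0.0000 0 0 0.221;-1 0.0193 -0.0210 0.0000 0 0 0.331;-1 0.0268 -0.0268 0.0000 0 0 0.441;-1 0.0349 -0.0319 0.0000 0 0 0.552;-1 0.0433 -0.0363 0.0000 0 0 0.662;-1 0.0521 -0.0400 0.0000 0 0 0.772;-1 0.0612 -0.0429 0.0000 0 0 0.883;-1 0.0705 -0.0450 0.0000 0 0 0.993
```

step_arm --targets "-1 -0.001 -0.0095 0 0 0 0.11;-1 -0.0015 -0.019 0 0 0 0.22;-1 -0.001 -0.0285 0 0 0 0.33;-1 0 -0.038 0 0 0 0.44;-1 0.002 -0.047 0 0 0 0.55;-1 0.005 -0.056 0 0 0 0.66;-1 0.009 -0.065 0 0 0 0.77;-1 0.013 -0.0735 0 0 0 0.88;-1 0.0185 -0.0815 0 0 0 0.99"

```text
clock: 18.22
eef_pos: [0.4659, -0.1309, 0.1092]
tool_rot: [-0.296, 0.955, 0.002, 0.001]
ft_force: [5.8, 4.0, -13.0]
grip_width: 0.0159
grasp_force: 58.8
```

step_arm --targets "-1 0.006 -0.0075 0 0 0 0.11;-1 0.012 -0.0145 0 0 0 0.22;-1 0.019 -0.021 0 0 0 0.33;-1 0.027 -0.027 0 0 0 0.44;-1 0.035 -0.032 0 0 0 0.55;-1 0.043 -0.036 0 0 0 0.66;-1 0.052 -0.040 0 0 0 0.77;-1 0.061 -0.043 0 0 0 0.88;-1 0.0705 -0.045 0 0 0 0.99;-1 0.0705 -0.045 0 0 0 0.99"

```text
clock: 19.05
eef_pos: [0.4991, -0.1522, 0.1078]
tool_rot: [-0.635, 0.772, 0.004, 0.0]
ft_force: [3.2, 4.7, -12.3]
grip_width: 0.0164
grasp_force: 59.0
```

step_arm --targets "-1 0.002 -0.0005 0 0 0 0;-1 0.002 -0.0005 -0.004 0 0 0;-1 0.002 -0.0005 -0.008 0 0 0;-1 0.002 -0.0005 -0.012 0 0 0;-1 0.002 -0.0005 -0.016 0 0 0;-1 0.002 -0.0005 -0.018 0 0 0;-1 0.002 -0.0005 -0.018 0 0 0"

```text
clock: 19.63
eef_pos: [0.4992, -0.1523, 0.0991]
tool_rot: [-0.634, 0.773, 0.004, 0.0]
ft_force: [0.8, 4.9, -10.5]
grip_width: 0.0163
grasp_force: 59.0
```

step_arm --targets "-1 0 0 -0.001 0 0 0;-1 0 0 -0.002 0 0 0;-1 0 0 -0.003 0 0 0;-1 0 0 -0.004 0 0 0;-1 0 0 -0.004 0 0 0"

```text
clock: 20.05
eef_pos: [0.4992, -0.1524, 0.0973]
tool_rot: [-0.634, 0.773, 0.004, 0.0]
ft_force: [1.3, 4.7, -11.0]
grip_width: 0.0161
grasp_force: 59.0
```

step_arm --targets "-1 0 0 -0.001 0 0 0;-1 0 0 -0.002 0 0 0;-1 0 0 -0.003 0 0 0;-1 0 0 -0.004 0 0 0;-1 0 0 -0.004 0 0 0"

```text
clock: 20.47
eef_pos: [0.4993, -0.1524, 0.0962]
tool_rot: [-0.634, 0.773, 0.004, 0.0]
ft_force: [-1.6, 6.1, -6.2]
grip_width: 0.0164
grasp_force: 59.8
```

Contact has begun, as the force is easing. A little more.

step_arm --targets "-1 0 0 -0.001 0 0 0;-1 0 0 -0.002 0 0 0;-1 0 0 -0.003 0 0 0;-1 0 0 -0.003 0 0 0"

```text
clock: 20.8
eef_pos: [0.4994, -0.1525, 0.096]
tool_rot: [-0.634, 0.773, 0.003, 0.001]
ft_force: [-3.4, 6.6, 1.7]
grip_width: 0.0165
grasp_force: 60.6
```

The bar's full load now rests on the barrel. I'll release and rise.

step_arm --targets "-0.5 0 0 0 0 0 0;-0.3 0 0 0 0 0 0;0 0 0 0 0 0 0;0 0 0 0 0 0 0;0 0 0 0.06 0 0 0;0 0 0 0.12 0 0 0;0 0 0 0.2 0 0 0;0 -0.05 0.05 0.28 0 0 0;0 -0.1 0.13 0.3 0 0 0;0 -0.15 0.2 0.3 0 0 0"

```text
clock: 21.63
eef_pos: [0.4381, -0.0692, 0.2484]
tool_rot: [-0.632, 0.775, -0.003, 0.003]
ft_force: [1.2, 1.3, -0.5]
grip_width: 0.0427
grasp_force: 0.0
```

step_arm --targets "0 -0.05 0.2 0 0 0 0;0 -0.1 0.4 0 0 0 0;0 -0.1 0.4 0 0 0 0;0 -0.1 0.4 0 0 0 0;0 -0.1 0.4 0 0 0 0;0 -0.1 0.4 0 0 0 0;0 -0.1 0.4 0 0 0 0;0 -0.1 0.4 0 0 0 0"

```text
clock: 22.3
eef_pos: [0.3863, 0.1311, 0.2449]
tool_rot: [-0.634, 0.773, -0.0, 0.001]
ft_force: [0.8, -0.8, 0.9]
grip_width: 0.0426
grasp_force: 0.0
```

```bash
python3 - <<'E'
from h import *
s=bot.camera("side")[:,:,::-1].copy();t=bot.camera("top")[:,:,::-1].copy(); 
cv2.imwrite("pics/c8.png",np.hstack([crop(s,300,225,125,125,3),crop(t,320,130,85,125,3)]))
p=bot.get_obs(); print(p["eef_pos"],p["ft_force"],p["clock"])
E
```

```text
[0.38660323 0.13001713 0.24472875] [-0.50121276 -0.72570445  0.47111648] 22.4
```

View pics/c8.png

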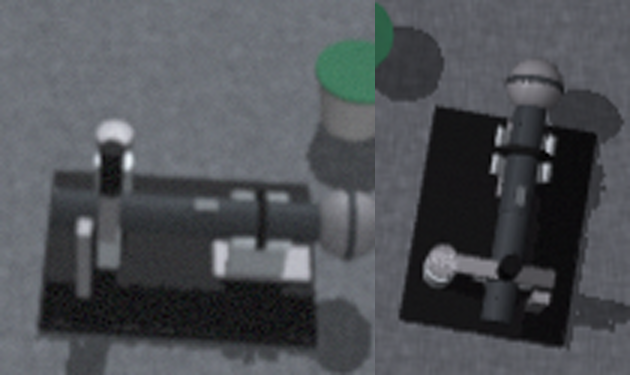

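The bar crosses the barrel square to it, inside its catch (540,298), with the knob at (512,266). The collar sits between the yoke cheeks (525,150).

```bash
python3 -c "
from workcell import bot
print(bot.job_done())"
```

```text
the job is handed in; nothing more can be done
None
```

The job is handed in at about 22 s on the clock: the microphone lies level in the black cradle with its collar in the yoke's slot, and the clamp bar is lowered gently across the barrel, behind its catch.

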